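Offer the squared strainer plates up to the yard drain

TASK

Tap the three loose steel strainer plates on the rubber block until their edges are flush all round, then pick the stack up as one, carry it over the kerb and stop with it hovering level about one centimetre above the rim of the square drain inlet, centred over the opening with its edges parallel to it, so that I can slip the seal in underneath. Nothing may touch the drain or the kerb at any time, and leave the other things where they lie. Do not set the plates down: finish while still holding them there, keeping still.

Things in the scene. Friction and masses are not known exactly. Their poses are not given: they have to be found in the camera images.
- block: Fixed square block of black rubber, 36 x 36 mm, 20 mm high, standing on the slab; the plates lie stacked on it. Origin: centre of its underside, on the slab (z = 0).
- plate1: Lowest of three equal loose strainer plates of stainless steel, square 50 x 50 mm, 6 mm thick, about 0.11 kg, with nine dark 8 mm dots for perforations (the solid outline has no real holes). It lies flat on the rubber block, underside 20 mm above the slab and overhanging the block on all sides by roughly 5 to 10 mm. Origin: centre of its underside; x and y along its edges, z up.
- plate2: Middle plate, the same as plate1, lying on plate1 (underside 26 mm above the slab), askew at first: shifted by up to about 7 mm and turned by up to about 0.12 rad.
- plate3: Top plate, the same, lying on plate2 (underside 32 mm, top of the stack 38 mm above the slab), askew at first: shifted by up to about 9 mm and turned by up to about 0.25 rad. The plates slide on one another and on the block when pushed at their edges; squeezing the stack at two opposite edges brings those edges flush.
- drain: Fixed square drain inlet of stainless steel: a base flange 116 x 116 x 4 mm on the slab and on it an upright square collar, 82 x 82 mm outside, 54 x 54 mm clear opening, its rim 24 mm above the slab. Origin: centre of its underside, on the slab; x and y along the edges of the collar. The drain and the block can be on either side of the kerb.
- drain_top (a point): Centre of the drain's opening, level with the rim of its collar (24 mm above the slab). Axes as the drain's.
- kerb: Fixed concrete splash kerb between the block and the drain, 400 mm long (its x axis, roughly away from the robot), 30 mm thick, 60 mm high. Origin: centre of its underside, on the slab.
- bowl: Stainless steel bowl, 170 mm across, 60 mm high, origin at the centre of its underside. A bystander, loose: leave it where it is.
- scoop: Blue plastic scoop, an open tray 120 x 85 x 45 mm with a 110 mm handle to its -x, origin under the tray's centre. A bystander, loose: leave it where it is.
- scrub_brush: Yellow bristle brush, 170 x 55 x 40 mm, long along its x, origin at the centre of its underside. A bystander, loose: leave it where it is.
- nail_brush: Small wooden nail brush, 85 x 34 x 26 mm, lying beside the kerb, origin at the centre of its underside. A bystander, loose: leave it where it is.
- spray_bottle: Empty white spray bottle, 72 mm across, 221 mm high, upright, origin at the centre of its underside. A bystander, loose: leave it where it is.
- soap_dish: White ceramic soap cup, 76 mm across, 28 mm high, origin at the centre of its underside. A bystander, loose: leave it where it is.
- soap_bar: Bar of white soap, 75 x 50 x 24 mm, origin at the centre of its underside. A bystander, loose: leave it where it is.
Not all that is in view belongs to the job. Leave any blue look-alike of the plate3 alone. Several things have the shape of the drain; the one meant has the colours described above.

How it is judged:
By the outcome, as a careful person would: the job done as asked, in the order asked, and still so for the second after the job is handed in, while the arm keeps its last pose, push and grip.
It also fails if it takes over 58 s, if anything falls off the work surface, if the arm or the gripper's body presses on something with over 40 N, if the wrist force passes 120 N, or if a joint passes its speed limit or range.

ROBOT

A 6-joint arm with a two-finger parallel gripper is mounted at the origin on the work surface. World frame = base frame: x ahead of the robot, y to its left, z up, the work surface at z = 0. Lengths are in m, angles in degrees, forces in N, time in s.
With the tool pointing down it reaches from about 0.4 to 0.825 m from the base axis. Payload 7 kg.
Tool frame: the origin (TCP) lies on the centre line of the jaws, within the pads' length; the fingertips stand 19 mm ahead of it and the grasp point (between the pads) is the TCP; z points along the fingers, y is the line along which they close (so a half turn about z gives the same grasp; the last joint's range is limited). The gripper opens to 88 mm and grips with 3 to 60 N. Pads are 19 mm wide; open, the fingers measure 130 mm over their backs; the gripper's body (78 mm by 193 mm) begins 47 mm behind the grasp point.
Start: joints at [16.507, 20.546, 0.682, 0, -70.136, -16.507], TCP at [0.675, -0, 0.246] pointing down, gripper open.
Joint ranges: [-176.03, 176.03], [-82.01, 121.73], [-58.28, 71.71], [-173.87, 95.51], [-174.79, -0.11], [-173.66, 173.66]. Speed limits (degrees/s): [136.94, 136.94, 172.46, 180, 180, 180].

INTERFACE

Orientations are given as [roll, pitch, yaw] about the fixed x, y, z axes, in that order (R = Rz(yaw) Ry(pitch) Rx(roll)).
In Python, from plant import get_state, capture, close_job gives the robot as it stands.
- The arm moves only by the tool apply_moves, never from a script. Its argument "targets" is a list of rows, each a list of 7 numbers: the opening, from 0 (shut) to 1 (fully open), then the shift along the tool's x, y, z normalised to -1 to 1, where 1 is 1000 mm, then the turn, a rotation vector about the tool's x, y, z normalised to -1 to 1, where 1 is 90 degrees. In form: [[claw, tx, ty, tz, ax, ay, az], ...]. A call has 1 to 20 rows; each row shifts and turns the commanded pose from where the row before left it, along the tool's axes as they then stand; what a row does not reach is not made up. A row lasts 1/12 s, in which the tool goes at most 41.7 mm and 7.16 degrees, less where a joint would pass 70% of its speed; a pose out of reach is approached as far as the arm can. A call with a number of a shift or a turn outside -1 to 1 is refused whole. A call with a gripper value outside its range is refused whole. The fingers move at their own pace and stop on an object; "newtons" is the grip in N (left out, the last holds). Time passes only in rows, so rows that do not move let the fingers close. It gives the time, the measured TCP pose, the force, the opening and the grip force at its end, in the units of the state.
- get_state(): the state, without advancing time (a new reading comes with each control period).
- capture(name): name is "scene" or "side" or "wrist"; returns a dict with "frame" (384x512x3 uint8, red, green, blue), "range_z" (384x512 float32, m along the optical axis (not along the pixel's ray), 0 where there is no reading), "camera_matrix" (3x3 intrinsics, pixels), "T" (4x4, takes a point from camera to world coordinates). Camera axes: x right, y down, z forward; pixel columns grow to the right and rows downward; lengths in m; the calibration is good to about 2 mm. A picture is of the moment at which its call begins.
- close_job(): hands the job in; it is judged then, once.
The state is a dict: "time_s": time; "joints": joint angles; "qd": joint speeds; "joint_torque": joint torques, N m; "tcp_pos": TCP position; "eef_rot": TCP orientation; "contact_force": force on the tool from outside, world axes, zero at the start; "moment": the same for the moment, N m; "gripper_width": finger opening in m; "gripper_force": force on a finger pad.
Only numpy, scipy, OpenCV 4.12 (cv2) and the standard library are available. Lean on these libraries where they do the work, as an engineer would, in place of code of your own. Each camera call takes 0.05 s, during which the arm holds its last target. There are 200 camera calls.

## Working session

There is one attempt and no reset: what is moved stays moved. The work goes in short steps, Python scripts to look and compute and a tool call to move; the robot and the scene stay as the last step left them, time stands still between calls to the robot, and variables do not carry over. Pictures are saved under pics/ and viewed, at most 10 in all, crops included, and the job is handed in when it is done.

Besides the shell and the picture viewer there is one more tool, called after "Request:" by a JSON object that holds its "op" and its "data", one argument or row to a line. apply_moves: Moves the arm, as the interface text tells. Scaled input: -1 to 1 covers 1000 mm each way for a shift and 90 degrees each way for a turn. Its arguments: {"type":"object","properties":{"targets":{"type":"array","items":{"type":"array","items":{"type":"number"}}},"newtons":{"type":"number"}},"required":["targets"]}

```bash
mkdir -p pics; ls
python3 - <<'E'
from plant import *
import cv2,numpy as np
ims=[]
for n in("scene","side","wrist"):
    c=capture(n); np.savez(f"{n}0.npz",**c); print(n,c["T"].round(3).tolist(),c["camera_matrix"].round(1).tolist())
    cv2.imwrite(f"pics/{n}0.png",c["frame"][...,::-1])
print(get_state())
E
```

```text
pics
scene [[-0.355, 0.632, -0.689, 1.454], [0.935, 0.237, -0.263, 0.361], [-0.003, -0.737, -0.675, 0.956], [0.0, 0.0, 0.0, 1.0]] [[445.6, 0.0, 250.5], [0.0, 445.6, 185.8], [0.0, 0.0, 1.0]]
side [[0.982, -0.126, 0.142, 0.341], [-0.189, -0.565, 0.803, -0.98], [-0.021, -0.815, -0.579, 0.735], [0.0, 0.0, 0.0, 1.0]] [[430.3, 0.0, 262.1], [0.0, 430.3, 194.7], [0.0, 0.0, 1.0]]
wrist [[-1.0, -0.0, -0.002, 0.674], [-0.001, 0.958, 0.288, -0.077], [0.002, 0.288, -0.958, 0.385], [0.0, 0.0, 0.0, 1.0]] [[336.2, 0.0, 255.9], [0.0, 336.2, 195.5], [0.0, 0.0, 1.0]]
{'time_s': 0.15, 'joints': array([ 1.65084741e+01,  2.05827496e+01,  6.48436657e-01, -1.18563596e-02,
       -7.01365751e+01, -1.65069656e+01]), 'qd': array([-0.08595476, -0.03997433,  0.08264895,  0.03798558, -0.05699402,
        0.01376164]), 'joint_torque': array([ 1.39394037e-04, -5.83274567e+01,  2.93289685e+01,  7.00122759e+00,
        8.75052094e-03, -9.76538854e-05]), 'tcp_pos': array([ 6.74679920e-01, -1.56392358e-05,  2.44858099e-01]), 'eef_rot': array([ 1.79928866e+02, -9.45504058e-03, -9.00025210e+01]), 'contact_force': array([ 0.11524011, -0.62621008,  1.01708757]), 'moment': array([-0.04282633, -0.015892  , -0.01525008]), 'gripper_force': 0.0, 'gripper_width': 0.08754918586818013}
```

View pics/scene0.png

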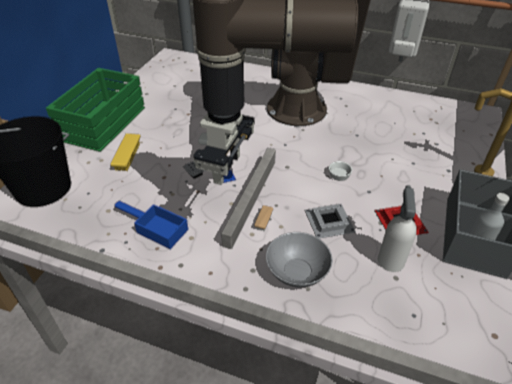

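View pics/wrist0.png

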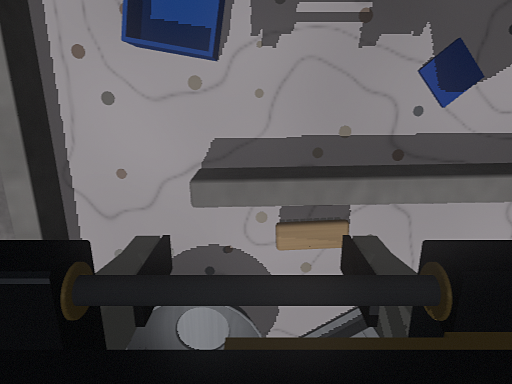

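The scene view shows the grey drain at about (330,220), a red look-alike at (400,218), the kerb from (270,155) to (225,240), a blue look-alike plate at (229,172), and probably the stack at (193,170). In the wrist view the kerb, the nail brush at (312,235) and the blue plate at (450,72) are visible.

```bash
cat > h.py <<'E'
import numpy as np,cv2
def pix(c,u,v):
    K,T=c["camera_matrix"],c["T"]; z=c["range_z"][int(v),int(u)]
    return (T@np.r_[z*np.linalg.inv(K)@[u,v,1],1])[:3]
def ray(c,u,v,h):
    K,T=c["camera_matrix"],c["T"]; d=T[:3,:3]@np.linalg.inv(K)@[u,v,1.]; o=T[:3,3]
    return o+d*(h-o[2])/d[2]
def cloud(c):
    K,T=c["camera_matrix"],c["T"]; z=c["range_z"]; v,u=np.mgrid[:z.shape[0],:z.shape[1]]
    P=np.stack([(u-K[0,2])*z/K[0,0],(v-K[1,2])*z/K[1,1],z],-1)
    P=P@T[:3,:3].T+T[:3,3]; P[z<=0]=np.nan; return P
E
python3 - <<'E'
from h import *
s=dict(np.load("scene0.npz"));d=dict(np.load("side0.npz"))
a=cv2.resize(s["frame"][130:250,160:360],(800,480),interpolation=cv2.INTER_CUBIC)
cv2.imwrite("pics/sc.png",a[...,::-1]); 
for p in [(193,170),(229,172),(330,217),(400,218),(262,216),(228,240),(270,155),(298,262),(338,170)]: print(p,pix(s,*p).round(3),ray(s,*p,0.03).round(3))
E
```

```text
(193, 170) [ 0.514 -0.193  0.04 ] [ 0.504 -0.199  0.03 ]
(229, 172) [ 0.445 -0.1    0.004] [ 0.473 -0.087  0.03 ]
(330, 217) [0.529 0.256 0.005] [0.553 0.259 0.03 ]
(400, 218) [0.638 0.433 0.175] [0.487 0.446 0.03 ]
(262, 216) [0.612 0.074 0.024] [0.618 0.076 0.03 ]
(228, 240) [0.74  0.023 0.037] [0.735 0.02  0.03 ]
(270, 155) [0.384 0.019 0.063] [0.345 0.007 0.03 ]
(298, 262) [0.721 0.215 0.006] [0.74  0.219 0.03 ]
(338, 170) [0.315 0.232 0.008] [0.341 0.235 0.03 ]
```

View pics/sc.png

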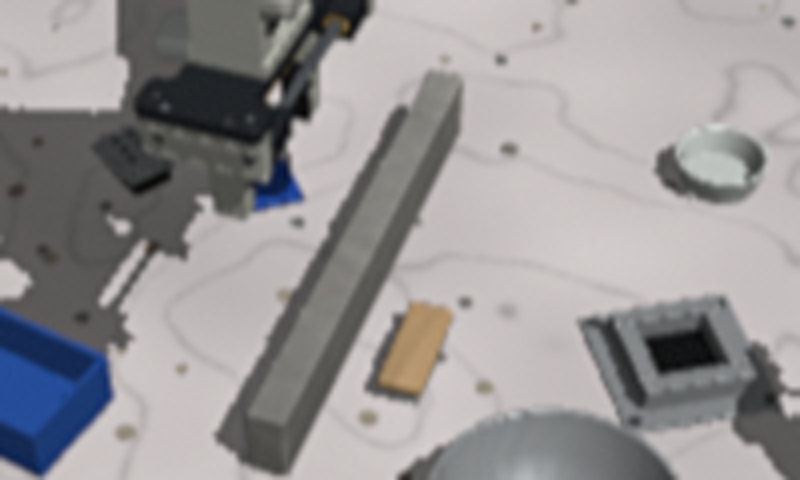

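View pics/side0.png

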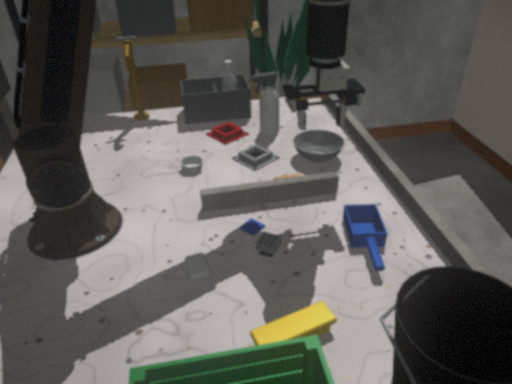

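The crop shows the dark stack in the arm's shadow at scene pixel (193,170), about (0.51,-0.195). The grey drain is at about (0.54,0.26), and the side view agrees with this layout. I'll move above the stack for a closer look.

Request:
{"op": "apply_moves", "data": {
  "targets": [
    [1,0.025,0.021,0,0,0,0],
    [1,0.025,0.021,0,0,0,0],
    [1,0.025,0.021,0,0,0,0],
    [1,0.025,0.021,0,0,0,0],
    [1,0.025,0.021,0,0,0,0],
    [1,0.025,0.021,0,0,0,0],
    [1,0.025,0.021,0,0,0,0],
    [1,0.02,0.018,0,0,0,0],
    [1,0,0,0,0,0,0],
    [1,0,0,0,0,0,0],
    [1,0,0,0,0,0,0]
  ]
}}

```text
time_s: 1.07
tcp_pos: [0.5101, -0.1951, 0.2456]
eef_rot: [-180.0, 0.0, -90.0]
contact_force: [0.7, 0.6, 1.1]
gripper_width: 0.0877
gripper_force: 0.0
```

Run:
```python
from plant import *
from h import *
for n in("wrist","scene"):
    c=capture(n); np.savez(f"{n}1.npz",**c)
    if n=="wrist": cv2.imwrite("pics/w1.png",np.clip(c["frame"][...,::-1].astype(float)*1.5,0,255).astype(np.uint8)); print(c["T"].round(3).tolist())
s=get_state();print(s["tcp_pos"],s["eef_rot"],s["joints"])
# drain from scene cloud
P=cloud(c); m=(P[...,2]>.018)&(P[...,2]<.03)&(abs(P[...,0]-.54)<.07)&(abs(P[...,1]-.26)<.07)
q=P[m][:,:2].astype(np.float32); print(m.sum(),cv2.minAreaRect(q),np.median(P[m][:,2]))
m=(P[...,2]>.052)&(P[...,2]<.068)&(P[...,0]>.3)&(P[...,0]<.8)&(abs(P[...,1])<.12)
q=P[m][:,:2].astype(np.float32); print(m.sum(),cv2.minAreaRect(q))
```

```text
[[-1.0, -0.0, 0.0, 0.51], [-0.0, 0.958, 0.288, -0.272], [-0.0, 0.288, -0.958, 0.386], [0.0, 0.0, 0.0, 1.0]]
[ 0.51050793 -0.19454087  0.24542378] [ 1.79995438e+02  2.04161089e-03 -8.99630109e+01] [-3.08716635e-01  8.45275073e+00 -1.56596451e+01 -2.20650463e-03
 -6.58921782e+01  3.46607152e-01]
425 ((0.5404442548751831, 0.2563342750072479), (0.08634903281927109, 0.08292724937200546), 33.43927764892578) 0.024174536555527926
997 ((0.5427072048187256, 0.013142354786396027), (0.4016173183917999, 0.03155817091464996), 1.1605124473571777)
```

View pics/w1.png

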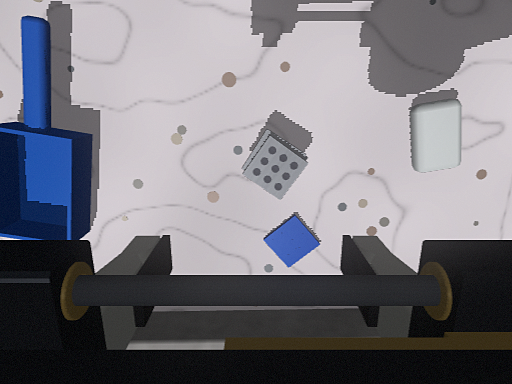

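In the wrist view the stack's top plate is centred at about (275,163) and turned roughly 35°. The blue look-alike is close to it at (292,239), with the scoop on the left and the soap on the right.

Run:
```python
from h import *
c=dict(np.load("wrist1.npz")); P=cloud(c); f=c["frame"].astype(int)
b=(f[...,2]-f[...,0]>60)&(P[...,0]>.42)&(P[...,0]<.56)&(P[...,1]>-.19)
q=P[b]; print("blue",cv2.minAreaRect(q[:,:2].astype(np.float32)),np.median(q[:,2]))
R=(abs(P[...,0]-.5)<.06)&(abs(P[...,1]+.2)<.06)
for lo,hi in((.035,.042),(.029,.0345),(.0225,.028),(.01,.022)):
    m=R&(P[...,2]>lo)&(P[...,2]<hi)&~b; q=P[m]; 
    if len(q)>3: print(lo,len(q),cv2.minAreaRect(q[:,:2].astype(np.float32)),np.median(q[:,2]))
# colour mask polygon of the stack
m=((P[...,2]>.035)&R&~b).astype(np.uint8); 
ct=max(cv2.findContours(m,0,2)[0],key=cv2.contourArea); r=cv2.minAreaRect(ct); 
B=np.array([ray(c,u,v,.038)[:2] for u,v in cv2.boxPoints(r)]); print(B.round(4).tolist(),B.mean(0),np.degrees(np.arctan2(*(B[1]-B[0])[::-1])),np.linalg.norm(B-np.roll(B,1,0),axis=1))
a=np.clip(c["frame"][110:215,215:345].astype(float)*1.6,0,255).astype(np.uint8)
cv2.imwrite("pics/w1c.png",cv2.resize(a,(780,630)[:2],interpolation=cv2.INTER_CUBIC)[:600,:,::-1])
```

```text
blue ((0.46625515818595886, -0.09872215986251831), (0.049172401428222656, 0.04973434656858444), 40.21635437011719) 0.007346608864051418
0.035 2238 ((0.4892200231552124, -0.19911503791809082), (0.05402145907282829, 0.050816379487514496), 54.449249267578125) 0.0392240763032648
0.029 413 ((0.49357613921165466, -0.2181614637374878), (0.06854591518640518, 0.03960809111595154), 9.257978439331055) 0.033129294101179596
0.0225 14 ((0.4881179630756378, -0.2089027464389801), (0.06700407713651657, 0.010099133476614952), 1.716988444328308) 0.026911808610751375
[[0.7963, -0.1208], [0.2239, -0.121], [0.1784, 0.087], [0.8419, 0.0873]] [ 0.51014376 -0.01687445] -179.97914963818923 [0.21303571 0.57242826 0.21294312 0.66355494]
```

View pics/w1c.png

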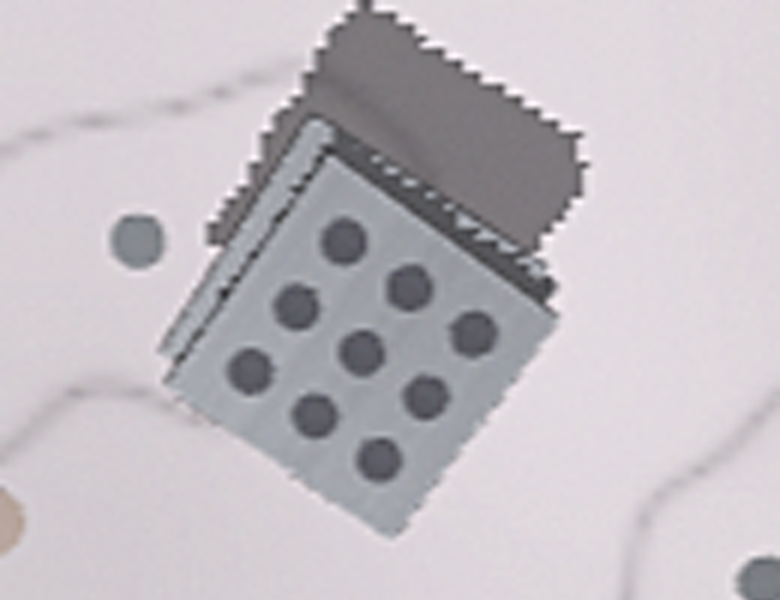

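Request:
{"op": "apply_moves", "data": {
  "targets": [
    [1,0.006,0.02,0,0,0,0],
    [1,0,0,0.013,0,0,-0.0764],
    [1,0,0,0.013,0,0,-0.0764],
    [1,0,0,0.013,0,0,-0.0764],
    [1,0,0,0.013,0,0,-0.0764],
    [1,0,0,0.013,0,0,-0.0764],
    [1,0,0,0.013,0,0,-0.0764],
    [1,0,0,0.013,0,0,-0.0764],
    [1,0,0,0.013,0,0,-0.0764],
    [1,0,0,0.02,0,0,0],
    [1,0,0,0.02,0,0,0],
    [1,0,0,0.02,0,0,0],
    [1,0,0,0.01,0,0,0],
    [1,0,0,0,0,0,0],
    [1,0,0,0,0,0,0]
  ]
}}

```text
time_s: 2.42
tcp_pos: [0.4903, -0.2007, 0.0714]
eef_rot: [179.9, 0.1, -34.9]
contact_force: [0.3, 0.3, 0.8]
gripper_width: 0.0878
gripper_force: 0.0
```

Run:
```python
from plant import *
from h import *
c=capture("wrist"); np.savez("wrist2.npz",**c)
a=np.clip(c["frame"].astype(float)*1.5,0,255).astype(np.uint8); cv2.imwrite("pics/w2.png",a[...,::-1])
```

```text
(no output)
```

View pics/w2.png

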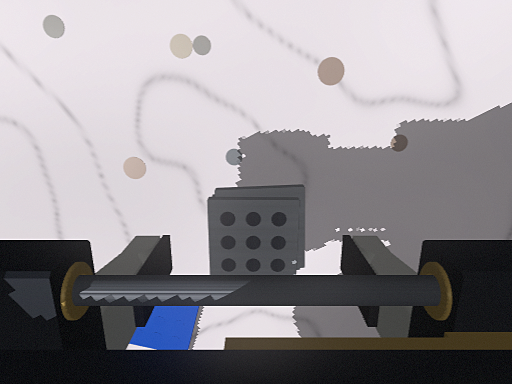

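The top plate at (253,235) lies square between the open fingers, with the lower plates showing a few millimetres askew behind it. I'll go down and squeeze.

Request:
{"op": "apply_moves", "data": {
  "targets": [
    [1,0,0,0.018,0,0,0],
    [1,0,0,0.018,0,0,0],
    [1,0,0,0,0,0,0],
    [0.4,0,0,0,0,0,0],
    [0.4,0,0,0,0,0,0],
    [0.4,0,0,0,0,0,0],
    [0.4,0,0,0,0,0,0],
    [0.4,0,0,0,0,0,0],
    [0.4,0,0,0,0,0,0],
    [0.4,0,0,0,0,0,0],
    [0.4,0,0,0,0,0,0],
    [0.4,0,0,0,0,0,0]
  ],
  "newtons": 15
}}

```text
time_s: 3.47
tcp_pos: [0.49, -0.2011, 0.036]
eef_rot: [180.0, -0.0, -35.0]
contact_force: [-2.3, -0.7, 6.9]
gripper_width: 0.0504
gripper_force: 14.8
```

Request:
{"op": "apply_moves", "data": {
  "targets": [
    [1,0,0,0,0,0,0],
    [1,0,0,0,0,0,0],
    [1,0,0,0,0,0,0],
    [1,0,0,0,0,0,0],
    [1,0,0,-0.02,0,0,0],
    [1,0,0,-0.02,0,0,0.07],
    [1,0,0,0,0,0,0.0775],
    [1,0,0,0,0,0,0.0775],
    [1,0,0,0,0,0,0.0775],
    [1,0,0,0,0,0,0.0775],
    [1,0,0,0,0,0,0.0775],
    [1,0,0,0,0,0,0.0775],
    [1,0,0,0,0,0,0.0775],
    [1,0,0,0,0,0,0.0775],
    [1,0,0,0,0,0,0.0775],
    [1,0,0,0,0,0,0.0775],
    [1,0,0,0,0,0,0.0775],
    [1,0,0,0,0,0,0.0775],
    [1,0,0,0,0,0,0],
    [1,0,0,0,0,0,0]
  ]
}}

```text
time_s: 5.13
tcp_pos: [0.49, -0.201, 0.0754]
eef_rot: [180.0, -0.0, -124.8]
contact_force: [-0.1, -0.3, -0.6]
gripper_width: 0.0877
gripper_force: 0.0
```

Request:
{"op": "apply_moves", "data": {
  "targets": [
    [1,0,0,0.02,0,0,0],
    [1,0,0,0.02,0,0,0],
    [1,0,0,0,0,0,0],
    [0.4,0,0,0,0,0,0],
    [0.4,0,0,0,0,0,0],
    [0.4,0,0,0,0,0,0],
    [0.4,0,0,0,0,0,0],
    [0.4,0,0,0,0,0,0],
    [0.4,0,0,0,0,0,0],
    [0.4,0,0,0,0,0,0],
    [0.4,0,0,0,0,0,0],
    [0.4,0,0,0,0,0,0]
  ]
}}

```text
time_s: 6.13
tcp_pos: [0.4896, -0.2007, 0.0361]
eef_rot: [180.0, 0.0, -125.0]
contact_force: [-2.4, 2.9, 7.0]
gripper_width: 0.0501
gripper_force: 14.8
```

Request:
{"op": "apply_moves", "data": {
  "targets": [
    [1,0,0,0,0,0,0],
    [1,0,0,0,0,0,0],
    [1,0,0,0,0,0,0],
    [1,0,0,0,0,0,0],
    [1,0,0,-0.02,0,0,0],
    [1,0,0,-0.025,0,0,0],
    [1,0,0,-0.025,0,0,0],
    [1,0,0,-0.025,0,0,0],
    [1,0,0,0,0,0,0],
    [1,0,0,0,0,0,0]
  ]
}}

```text
time_s: 6.97
tcp_pos: [0.4909, -0.2011, 0.1321]
eef_rot: [-179.8, 0.1, -125.0]
contact_force: [0.1, 0.4, -0.3]
gripper_width: 0.0875
gripper_force: 0.0
```

Run:
```python
from plant import *
from h import *
c=capture("wrist"); np.savez("wrist3.npz",**c); P=cloud(c); print(get_state()["tcp_pos"])
R=(abs(P[...,0]-.49)<.06)&(abs(P[...,1]+.2)<.06)&(P[...,2]<.045)
h=P[R][:,2]; h=h[h>.01]; print(np.histogram(h,np.arange(.01,.045,.003)))
m=R&(P[...,2]>.037); print(cv2.minAreaRect(P[m][:,:2].astype(np.float32)),np.median(P[m][:,2]))
a=np.clip(c["frame"][90:270,140:380].astype(float)*1.6,0,255).astype(np.uint8)
cv2.imwrite("pics/w3.png",cv2.resize(a,(780,585),interpolation=cv2.INTER_CUBIC)[...,::-1])
```

```text
[ 0.49003694 -0.20098778  0.13081921]
(array([   0,    0,    0,    8,   51,   94,   54,   80,   65, 3975,  491]), array([0.01 , 0.013, 0.016, 0.019, 0.022, 0.025, 0.028, 0.031, 0.034,
       0.037, 0.04 , 0.043]))
((0.4893497824668884, -0.19958800077438354), (0.05044768750667572, 0.05002005398273468), 55.14808654785156) 0.03920495478524583
```

View pics/w3.png

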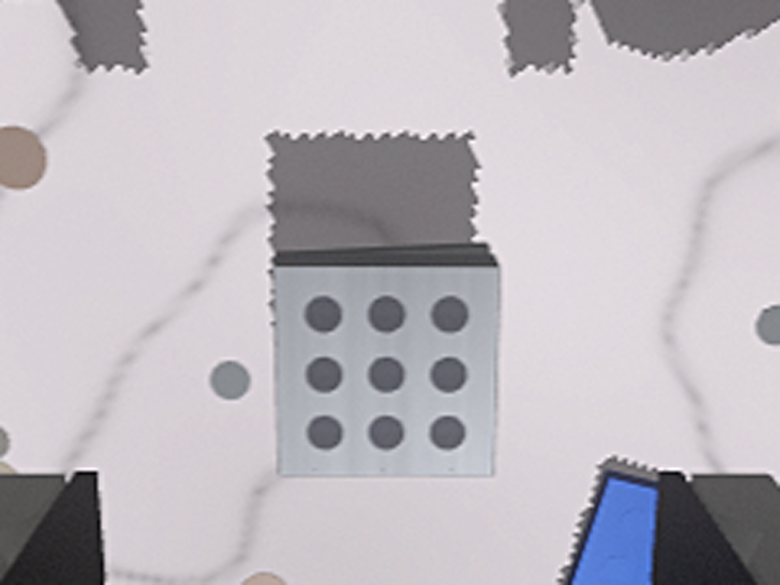

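The stack is nearly flush. The rear edge of the lowest plate still shows a slight tilt, from (275,250) to (490,243) in the crop. I'll tap a second round, lower on the pads and firmer.

Request:
{"op": "apply_moves", "data": {
  "targets": [
    [1,0,0,0.01,0,0,-0.07],
    [1,0,0,0.01,0,0,-0.0775],
    [1,0,0,0.01,0,0,-0.0775],
    [1,0,0,0.01,0,0,-0.0775],
    [1,0,0,0.01,0,0,-0.0775],
    [1,0,0,0,0,0,-0.0775],
    [1,0,0,0,0,0,-0.0775],
    [1,0,0,0,0,0,-0.0775],
    [1,0,0,0,0,0,-0.0775],
    [1,0,0,0,0,0,-0.0775],
    [1,0,0,0,0,0,-0.0775],
    [1,0,0,0,0,0,-0.0775],
    [1,0,0,0,0,0,-0.0775],
    [1,0,0,0,0,0,0],
    [1,0,0,0,0,0,0],
    [1,0,0,0.02,0,0,0],
    [1,0,0,0.02,0,0,0],
    [1,0,0,0.0105,0,0,0],
    [1,0,0,0,0,0,0]
  ]
}}

```text
time_s: 8.6
tcp_pos: [0.488, -0.2009, 0.0275]
eef_rot: [179.9, 0.3, -35.2]
contact_force: [-0.4, -0.1, -0.0]
gripper_width: 0.0874
gripper_force: 0.0
```

Request:
{"op": "apply_moves", "data": {
  "targets": [
    [0.4,0,0,0,0,0,0],
    [0.4,0,0,0,0,0,0],
    [0.4,0,0,0,0,0,0],
    [0.4,0,0,0,0,0,0],
    [0.4,0,0,0,0,0,0],
    [0.4,0,0,0,0,0,0],
    [0.4,0,0,0,0,0,0],
    [0.4,0,0,0,0,0,0],
    [0.4,0,0,0,0,0,0]
  ],
  "newtons": 25
}}

```text
time_s: 9.35
tcp_pos: [0.4901, -0.2011, 0.0305]
eef_rot: [-180.0, -0.0, -35.0]
contact_force: [-1.9, -1.5, 5.8]
gripper_width: 0.0501
gripper_force: 24.8
```

Request:
{"op": "apply_moves", "data": {
  "targets": [
    [1,0,0,0,0,0,0],
    [1,0,0,0,0,0,0],
    [1,0,0,0,0,0,0],
    [1,0,0,0,0,0,0],
    [1,0,0,-0.025,0,0,0],
    [1,0,0,-0.02,0,0,0.07],
    [1,0,0,0,0,0,0.0775],
    [1,0,0,0,0,0,0.0775],
    [1,0,0,0,0,0,0.0775],
    [1,0,0,0,0,0,0.0775],
    [1,0,0,0,0,0,0.0775],
    [1,0,0,0,0,0,0.0775],
    [1,0,0,0,0,0,0.0775],
    [1,0,0,0,0,0,0.0775],
    [1,0,0,0,0,0,0.0775],
    [1,0,0,0,0,0,0.0775],
    [1,0,0,0,0,0,0.0775],
    [1,0,0,0,0,0,0.0775],
    [1,0,0,0,0,0,0],
    [1,0,0,0,0,0,0]
  ]
}}

```text
time_s: 11.02
tcp_pos: [0.4899, -0.201, 0.0749]
eef_rot: [180.0, -0.0, -124.8]
contact_force: [-0.2, 0.3, -1.2]
gripper_width: 0.0875
gripper_force: 0.0
```

Request:
{"op": "apply_moves", "data": {
  "targets": [
    [1,0,0,0.02,0,0,0],
    [1,0,0,0.025,0,0,0],
    [1,0,0,0,0,0,0],
    [0.4,0,0,0,0,0,0],
    [0.4,0,0,0,0,0,0],
    [0.4,0,0,0,0,0,0],
    [0.4,0,0,0,0,0,0],
    [0.4,0,0,0,0,0,0],
    [0.4,0,0,0,0,0,0],
    [0.4,0,0,0,0,0,0],
    [0.4,0,0,0,0,0,0],
    [0.4,0,0,0,0,0,0]
  ]
}}

```text
time_s: 12.02
tcp_pos: [0.4901, -0.201, 0.0306]
eef_rot: [-180.0, 0.0, -125.0]
contact_force: [-1.7, 2.5, 6.0]
gripper_width: 0.05
gripper_force: 24.9
```

Request:
{"op": "apply_moves", "data": {
  "targets": [
    [1,0,0,0,0,0,0],
    [1,0,0,0,0,0,0],
    [1,0,0,0,0,0,0],
    [1,0,0,0,0,0,0],
    [1,0,0,-0.025,0,0,0],
    [1,0,0,-0.025,0,0,0],
    [1,0,0,-0.025,0,0,0],
    [1,0,0,-0.025,0,0,0],
    [1,0,0,0,0,0,0],
    [1,0,0,0,0,0,0]
  ]
}}

```text
time_s: 12.85
tcp_pos: [0.4909, -0.2011, 0.1315]
eef_rot: [-179.8, 0.1, -125.0]
contact_force: [0.0, -0.1, -1.0]
gripper_width: 0.0875
gripper_force: 0.0
```

Run:
```python
from plant import *
from h import *
c=capture("wrist"); np.savez("wrist4.npz",**c); P=cloud(c); print(get_state()["tcp_pos"])
R=(abs(P[...,0]-.49)<.06)&(abs(P[...,1]+.2)<.06)&(P[...,2]<.045)
m=R&(P[...,2]>.037); print(cv2.minAreaRect(P[m][:,:2].astype(np.float32)),np.median(P[m][:,2]))
a=np.clip(c["frame"][130:230,190:320].astype(float)*2.2,0,255).astype(np.uint8)
cv2.imwrite("pics/w4.png",cv2.resize(a,(780,600),interpolation=cv2.INTER_CUBIC)[...,::-1])
```

```text
[ 0.4899804  -0.20094618  0.13024973]
((0.48964348435401917, -0.20008401572704315), (0.050623662769794464, 0.05000130087137222), 54.87930679321289) 0.03919329672648801
```

View pics/w4.png

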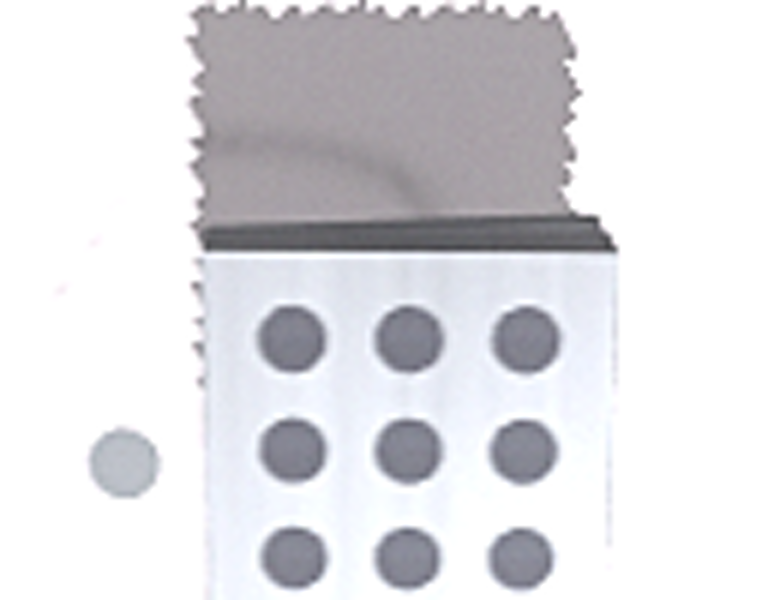

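The lower plates still look turned by 1 to 2° about the top one after release: their rear edge runs (203,230) to (598,216) against the level top edge at row 252. I'll squeeze again, firmer, and look while they are held.

Request:
{"op": "apply_moves", "data": {
  "targets": [
    [1,0,0,0.025,0,0,0],
    [1,0,0,0.025,0,0,0],
    [1,0,0,0.025,0,0,0],
    [1,0,0,0.021,0,0,0],
    [1,0,0,0,0,0,0],
    [1,0,0,0,0,0,0],
    [0.4,0,0,0,0,0,0],
    [0.4,0,0,0,0,0,0],
    [0.4,0,0,0,0,0,0],
    [0.4,0,0,0,0,0,0],
    [0.4,0,0,0,0,0,0],
    [0.4,0,0,0,0,0,0],
    [0.4,0,0,0,0,0,0],
    [0.4,0,0,0,0,0,0],
    [0.4,0,0,0,0,0,0]
  ],
  "newtons": 40
}}

```text
time_s: 14.15
tcp_pos: [0.4901, -0.201, 0.0345]
eef_rot: [-180.0, 0.0, -125.0]
contact_force: [-1.5, 1.8, 4.9]
gripper_width: 0.0497
gripper_force: 39.9
```

Run:
```python
from plant import *
from h import *
c=capture("wrist"); np.savez("wrist5.npz",**c); s=get_state(); print(s["tcp_pos"],s["eef_rot"],s["contact_force"],s["moment"])
w4=dict(np.load("wrist4.npz"))
def e(f): return np.clip(cv2.resize(f,None,fx=6,fy=6,interpolation=cv2.INTER_CUBIC).astype(float)*3,0,255).astype(np.uint8)
a=e(w4["frame"][158:180,195:325]); b=e(c["frame"][170:245,195:325])
cv2.imwrite("pics/w5.png",np.vstack([a,b])[...,::-1]); print(a.shape,b.shape)
```

```text
[ 0.49013385 -0.20101142  0.03448516] [-1.79978146e+02  9.27591203e-03 -1.24982059e+02] [-1.64093249  2.00475973  5.34059678] [0.57865694 0.50304479 0.00925388]
(132, 780, 3) (450, 780, 3)
```

View pics/w5.png

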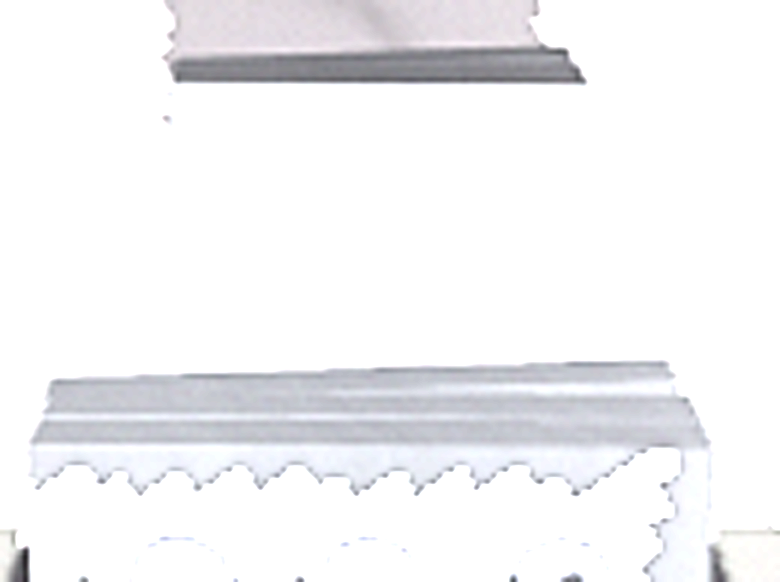

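The upper two plates are flush while held. The lowest one is still turned about 1.7°, its edge running (50,380) to (668,362), so the pads do not reach it well. I'll open, go lower and tap it in both directions.

Request:
{"op": "apply_moves", "data": {
  "targets": [
    [1,0,0,0,0,0,0],
    [1,0,0,0,0,0,0],
    [1,0,0,0,0,0,0],
    [1,0,0,0,0,0,0],
    [1,0,0,0.005,0,0,0],
    [1,0,0,0.005,0,0,0],
    [1,0,0,0,0,0,0],
    [0.4,0,0,0,0,0,0],
    [0.4,0,0,0,0,0,0],
    [0.4,0,0,0,0,0,0],
    [0.4,0,0,0,0,0,0],
    [0.4,0,0,0,0,0,0],
    [0.4,0,0,0,0,0,0],
    [0.4,0,0,0,0,0,0],
    [0.4,0,0,0,0,0,0],
    [0.4,0,0,0,0,0,0]
  ],
  "newtons": 30
}}

```text
time_s: 15.53
tcp_pos: [0.49, -0.201, 0.0242]
eef_rot: [-180.0, 0.0, -125.0]
contact_force: [-0.8, -1.2, 1.3]
gripper_width: 0.0495
gripper_force: 29.9
```

Run:
```python
from plant import *
from h import *
c=capture("wrist"); np.savez("wrist6.npz",**c); s=get_state(); print(s["tcp_pos"],s["eef_rot"],s["contact_force"],s["moment"])
def e(f): return np.clip(cv2.resize(f,None,fx=6,fy=6,interpolation=cv2.INTER_CUBIC).astype(float)*2,0,255).astype(np.uint8)
cv2.imwrite("pics/w6.png",e(c["frame"][170:260,195:325])[...,::-1])
```

```text
[ 0.49004757 -0.20102343  0.02417677] [-1.79990478e+02  4.45746122e-03 -1.24986620e+02] [-0.22302634  0.60512248  1.14212104] [ 0.06365402  0.02006257 -0.01080618]
```

View pics/w6.png

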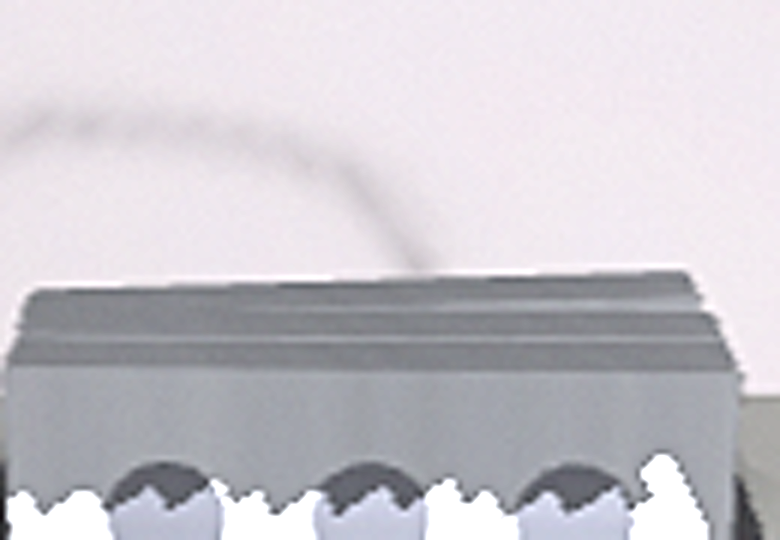

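The lowest plate is still turned about 1.7°. Closing both fingers at once jams it by friction, so I'll push the stack a few millimetres with one finger at a time so that each edge lies square against a pad.

Request:
{"op": "apply_moves", "data": {
  "targets": [
    [0.64,0,0,0,0,0,0],
    [0.64,0,0,0,0,0,0],
    [0.64,0,0,0,0,0,0],
    [0.64,0,0.0015,0,0,0,0],
    [0.64,0,0.0015,0,0,0,0],
    [0.64,0,0.0015,0,0,0,0],
    [0.64,0,0.0015,0,0,0,0],
    [0.64,0,0.0015,0,0,0,0],
    [0.64,0,-0.002,0,0,0,0],
    [0.64,0,-0.002,0,0,0,0],
    [0.64,0,-0.002,0,0,0,0],
    [0.64,0,-0.002,0,0,0,0],
    [0.64,0,-0.002,0,0,0,0],
    [0.64,0,0.0025,0,0,0,0],
    [0.64,0,0,0,0,0,0],
    [0.4,0,0,0,0,0,0],
    [0.4,0,0,0,0,0,0],
    [0.4,0,0,0,0,0,0],
    [0.4,0,0,0,0,0,0],
    [0.4,0,0,0,0,0,0]
  ],
  "newtons": 30
}}

```text
time_s: 17.25
tcp_pos: [0.49, -0.201, 0.0241]
eef_rot: [180.0, 0.0, -125.0]
contact_force: [-0.9, 0.5, 1.1]
gripper_width: 0.05
gripper_force: 29.9
```

```bash
cat > ed.py <<'E'
from plant import *
from h import *
def look(n,lo,hi):
    c=capture("wrist"); np.savez(n+".npz",**c); s=get_state(); print(s["tcp_pos"],s["gripper_width"],s["contact_force"].round(1))
    g=c["frame"].astype(float).mean(2)
    # rows of strongest gradients in columns: outer rear edge of lowest plate and top edge
    for u in range(202,316,12):
        col=cv2.GaussianBlur(g,(5,1),0)[lo:hi,u]; d=np.diff(col); k=[i for i in range(1,len(d)-1) if abs(d[i])>7 and abs(d[i])>=abs(d[i-1]) and abs(d[i])>abs(d[i+1])]
        print(u,[(i+lo,int(d[i])) for i in k])
    return c
E
python3 - <<'E'
from ed import *
w=np.load("wrist6.npz"); c=look("wrist7",195,245)
E
```

```text
[ 0.48992733 -0.20097424  0.02408411] 0.04955758319522986 [-2.1  1.4  1.6]
202 [(217, -46), (225, -17), (230, 20)]
214 [(216, -29), (224, 8), (230, 18)]
226 [(216, -39), (226, -12), (230, 13)]
238 [(216, -49), (226, -15), (231, 10)]
250 [(216, -68), (221, -12), (226, -17), (231, 15)]
262 [(216, -40), (221, -16), (226, -14), (231, 17)]
274 [(215, -31), (221, -23), (225, 7), (231, 17)]
286 [(215, -49), (221, -16), (231, 13)]
298 [(215, -59), (219, 12), (221, -14), (227, -12), (231, 9)]
310 [(215, -40), (217, -15), (219, 10), (222, -11), (226, 13), (232, 11)]
```

```bash
cat >> ed.py <<'E'
def fits(c,first,last):
    # subpixel: outer rear edge (first strong fall from the bright slab) and upper edge of the top plate (last rise)
    g=cv2.GaussianBlur(c["frame"].astype(float).mean(2),(5,3),0); out=[]
    for (a,b,sg) in (first,last):
        U,V=[],[]
        for u in range(204,310):
            d=np.clip(sg*np.diff(g[a:b,u]),0,None); i=int(d.argmax()); j=np.arange(max(i-2,0),min(i+3,len(d))); U.append(u); V.append(a+.5+(d[j]*j).sum()/d[j].sum())
        x,y,_,_=cv2.fitLine(np.c_[U,V].astype(np.float32),cv2.DIST_HUBER,0,.01,.01)[:,0][[0,1,2,3]]
        out.append((round(float(np.degrees(np.arctan2(y,x))),2),round(float(np.mean(V)),2)))
    print(out)
E
python3 - <<'E'
from ed import *
for n in("wrist6","wrist7"): fits(dict(np.load(n+".npz")),(210,223,-1),(227,236,1))
for n in("wrist6","wrist7"):
    g=np.load(n+".npz")["frame"].mean(2); print(n); print(g[211:236,[206,215,224,260,296,304,310]].astype(int).T)
E
```

```text
[(-1.63, 216.17), (0.56, 231.15)]
[(-0.99, 216.32), (0.94, 231.29)]
wrist6
[[117 117 117 117 117 118 124  65  65  68  69  68  67  68  71  76  65  68
   68  64  82  83  84  83  83]
 [117 118 118 117 118 120 116  59  66  69  69  67  69  69  71  80  65  68
   70  69  81  86  86  85  85]
 [117 117 117 118 119 122  91  64  69  70  69  69  68  69  69  80  66  69
   68  68  80  85  85  85  84]
 [108 109 110 112 116  91  62  65  66  67  77  64  66  67  67  82  64  64
   66  65  70  84  85  83  84]
 [119 119 120 124  94  62  66  69  70  85  82  65  67  68  69  82  66  67
   69  70  68  84  84  83  83]
 [120 120 121 126  77  66  69  69  76  86  87  68  69  69  68  79  68  67
   70  68  67  83  84  84  84]
 [118 120 120 121 118 107  83  76  80  86  89  67  70  71  69  81  69  71
   71  71  69  85  86  85  84]]
wrist7
[[117 117 117 116 118 121 108  60  66  66  68  68  67  67  81  70  68  67
   68  65  86  83  83  83  82]
 [117 118 117 117 119 122  92  63  68  71  68  69  68  68  75  72  67  68
   69  67  85  85  85  85  84]
 [118 118 118 118 119 121  93  63  69  69  68  69  68  68  71  78  66  69
   70  66  82  86  85  85  85]
 [107 109 109 110 115 106  60  65  65  65  81  62  65  65  66  82  64  65
   67  65  66  85  83  83  83]
 [119 118 119 121 126  77  65  66  68  80  88  71  66  67  69  71  78  64
   67  70  68  78  83  83  84]
 [119 120 120 121 127  61  69  70  67  83  88  78  67  67  69  67  83  67
   69  68  68  74  83  85  85]
 [120 119 120 120 124  78  86  64  66  83  88  79  66  71  70  68  82  68
   69  70  68  73  85  86  85]]
```

The lowest plate is still about 1.9° off the other two, because friction jams it. I'll grip only the upper two plates, turn them that angle back onto the lowest, which the rubber holds, and then check.

Request:
{"op": "apply_moves", "data": {
  "targets": [
    [1,0,0,0,0,0,0],
    [1,0,0,0,0,0,0],
    [1,0,0,0,0,0,0],
    [1,0,0,-0.012,0,0,0],
    [1,0,0,-0.0115,0,0,0],
    [1,0,0,0,0,0,0],
    [1,0,0,0,0,0,0],
    [0.4,0,0,0,0,0,0],
    [0.4,0,0,0,0,0,0],
    [0.4,0,0,0,0,0,0],
    [0.4,0,0,0,0,0,0],
    [0.4,0,0,0,0,0,0],
    [0.4,0,0,0,0,0,0],
    [0.4,0,0,0,0,0,0],
    [0.4,0,0,0,0,0,0]
  ],
  "newtons": 25
}}

```text
time_s: 18.55
tcp_pos: [0.4899, -0.201, 0.0474]
eef_rot: [180.0, -0.0, -125.0]
contact_force: [0.6, -0.2, -2.2]
gripper_width: 0.0497
gripper_force: 24.9
```

Run:
```python
from ed import *
c=look("wrist8",160,245)
```

```text
[ 0.48986965 -0.2010076   0.04741093] 0.04986772656017434 [ 0.7  0.5 -1.9]
202 [(169, 26), (171, -23), (214, 51), (234, -184)]
214 [(201, -58), (211, 57), (217, -41), (236, 34)]
226 [(201, -44), (208, -10), (212, 67), (216, -55), (225, -28), (238, 27), (241, 81)]
238 [(201, -39), (208, -15), (212, 87), (216, -7), (218, -43), (236, 65)]
250 [(200, -29), (208, -13), (212, 95), (217, -63), (228, -9), (234, 19), (239, 26)]
262 [(200, -31), (203, 10), (207, 8), (212, 84), (216, -11), (219, -59), (227, -10), (236, 27), (240, 35)]
274 [(200, -61), (203, 16), (212, 65), (217, -44), (234, 95)]
286 [(200, -45), (203, 17), (205, -8), (213, 82), (216, -48), (226, -24), (235, 14), (237, 13), (242, 79)]
298 [(199, -27), (203, 15), (205, -12), (208, 10), (213, 61), (238, 18), (240, 37), (242, 36)]
310 [(213, 36), (216, 8), (220, 10), (223, 12), (228, 13), (234, -170)]
```

Run:
```python
from ed import *
c=dict(np.load("wrist8.npz")); c["frame"]=c["frame"]; 
import ed
g=c["frame"]
fits({"frame":g},(196,204,-1),(209,215,1))
```

```text
[(-0.99, 200.79), (0.78, 212.48)]
```

Request:
{"op": "apply_moves", "data": {
  "targets": [
    [0.4,0,0,-0.0005,0,0,0],
    [0.4,0,0,0,0,0,-0.01],
    [0.4,0,0,0,0,0,-0.0105],
    [0.4,0,0,0,0,0,0],
    [0.4,0,0,0,0,0,0],
    [0.4,0,0,0,0,0,0]
  ]
}}

```text
time_s: 19.1
tcp_pos: [0.4899, -0.201, 0.048]
eef_rot: [180.0, -0.0, -123.2]
contact_force: [-0.4, 0.2, -2.2]
gripper_width: 0.0499
gripper_force: 24.9
```

Run:
```python
from ed import *
c=look("wrist9",190,220)
fits(c,(196,205,-1),(209,215,1))
g=c["frame"].mean(2); print(g[195:217,[216,225,240,260,280,296,304]].astype(int).T)
```

```text
[ 0.48995453 -0.20102938  0.04805999] 0.049640732230773525 [ 0.5  0.5 -2. ]
202 [(212, 73)]
214 [(199, -34), (202, 7), (211, 57), (214, -36), (216, -30)]
226 [(199, -27), (204, -10), (208, -10), (212, 68), (217, -81)]
238 [(200, -44), (204, -17), (208, -15), (212, 87), (216, -50)]
250 [(200, -48), (204, -23), (208, -12), (212, 94)]
262 [(200, -45), (203, 16), (207, 8), (212, 83), (216, -45)]
274 [(200, -45), (203, 13), (212, 62), (215, -82)]
286 [(200, -45), (203, 7), (205, -7), (213, 81), (216, -27)]
298 [(200, -27), (205, -12), (208, 8), (213, 100), (217, -52)]
310 [(211, -9), (214, 58), (216, 7)]
[(0.0, nan), (0.75, 212.5)]
[[108 110 109 110 114  86  59  66  69  75  65  67  66  73  66  66  58 114
  166 154 156 159]
 [109 109 110 110 113  87  60  66  67  75  65  66  63  76  64  63  57 102
  169 158 158 163]
 [109 109 109 110 112 101  58  62  63  80  62  63  62  76  62  63  61  75
  163 158 156 157]
 [ 97 100 100 103 104 110  56  60  61  80  61  61  63  71  61  61  59  59
  146 163 158 158]
 [110 110 111 110 113 116  72  60  65  74  70  64  63  68  69  64  64  59
  107 174 162 168]
 [111 112 111 112 114 115  88  62  65  69  77  66  66  66  74  65  65  59
   81 179 165 168]
 [112 111 112 111 113 115  96  58  66  66  80  68  68  69  76  69  69  67
   77  78  80  81]]ed.py:17: RuntimeWarning: invalid value encountered in scalar divide
  d=np.clip(sg*np.diff(g[a:b,u]),0,None); i=int(d.argmax()); j=np.arange(max(i-2,0),min(i+3,len(d))); U.append(u); V.append(a+.5+(d[j]*j).sum()/d[j].sum())
```

All three rear edges are now parallel and evenly spaced (rows 200.3, 204.4, 208.5 and 212.5), so they are flush. I'll check the pad-to-camera angle, then set down, re-grip lower and lift.

```bash
python3 - <<'E' 2>/dev/null
from ed import *
for n,lim in(("wrist3",(168,176,1)),("wrist4",(168,176,1)),("wrist5",(240,250,1))):
    try: fits(dict(np.load(n+".npz")),lim,lim)
    except Exception as e: print(e)
# pads: inner finger side edges in wrist1 / fingertips rows
g=np.load("wrist5.npz")["frame"].mean(2); print(g[236:250,[206,240,300]].astype(int).T)
E
```

```text
[(0.19, 171.59), (0.19, 171.59)]
[(0.08, 171.35), (0.08, 171.35)]
[(0.0, nan), (0.0, nan)]
[[159 159 160 159 160 159 162 165 175  66  76  81  82  81]
 [166 165 166 166 166 166 167 168 170 179 132  72  80  82]
 [175 174 174 174 175 178 182 181 180 179 182 191 143  74]]
```

Request:
{"op": "apply_moves", "data": {
  "targets": [
    [0.4,0,0,0.0005,0,0,0],
    [0.4,0,0,0,0,0,0],
    [1,0,0,0,0,0,0],
    [1,0,0,0,0,0,0],
    [1,0,0,0,0,0,0],
    [1,0,0,0,0,0,0]
  ]
}}

```text
time_s: 19.65
tcp_pos: [0.4902, -0.201, 0.0478]
eef_rot: [-180.0, 0.0, -123.1]
contact_force: [-0.4, 0.2, -0.1]
gripper_width: 0.0711
gripper_force: 0.0
```

Request:
{"op": "apply_moves", "data": {
  "targets": [
    [1,0,0,0,0,0,0.0083],
    [1,0,0,0.0065,0,0,0],
    [1,0,0,0.0065,0,0,0],
    [1,0,0,0,0,0,0],
    [1,0,0,0,0,0,0],
    [0.4,0,0,0,0,0,0],
    [0.4,0,0,0,0,0,0],
    [0.4,0,0,0,0,0,0],
    [0.4,0,0,0,0,0,0],
    [0.4,0,0,0,0,0,0],
    [0.4,0,0,0,0,0,0],
    [0.4,0,0,0,0,0,0],
    [0.4,0,0,0,0,0,0],
    [0.4,0,0,0,0,0,0],
    [0.4,0,0,0,0,0,0]
  ],
  "newtons": 45
}}

```text
time_s: 20.9
tcp_pos: [0.49, -0.201, 0.0347]
eef_rot: [-180.0, -0.0, -123.9]
contact_force: [-0.4, 2.0, 2.0]
gripper_width: 0.0499
gripper_force: 45.0
```

```bash
python3 - <<'E' 2>/dev/null
from ed import *
c=look("wrist10",190,255)
g=c["frame"].mean(2); print(g[222:252,[206,216,240,260,280,296,304,310]].astype(int).T)
E
```

```text
[ 0.48999464 -0.2010206   0.03465478] 0.049546618060293916 [-0.2  1.   2.4]
202 [(212, -7), (214, -9), (217, -17), (221, 18), (226, 16), (228, 56), (243, -7), (246, -41)]
214 [(208, -46), (212, 11), (217, -16), (221, 17), (226, 56), (244, -70)]
226 [(208, -44), (212, 11), (217, -14), (221, 17), (225, 40), (227, 29), (229, 17), (236, -83), (243, -12), (245, -19), (247, -12)]
238 [(208, -47), (212, 12), (217, -14), (221, 12), (226, 13), (228, 55), (244, -8), (246, -98)]
250 [(208, -49), (213, -12), (217, -13), (221, 13), (228, 41), (237, -37), (239, -20), (245, -39), (252, 12)]
262 [(208, -36), (213, -11), (216, 8), (221, 12), (227, 43), (229, 13), (238, -30), (244, -29), (252, 18)]
274 [(208, -47), (213, -12), (217, -7), (221, 11), (226, 20), (228, 39), (230, 24), (247, -84)]
286 [(208, -48), (213, -15), (221, 10), (228, 63), (236, -68), (245, -29)]
298 [(208, -46), (212, 15), (221, 10), (227, 70), (244, -75)]
310 [(212, -8), (214, -11), (216, -14), (218, -8), (221, 8), (236, 19), (238, -24)]
[[ 83  83  81  81  77 131 123 170 163 161 160 160 160 161 161 161 162 161
  161 161 164 171 1
[... 207 characters left out ...]
165 166 165 166 167 167
  166 166 167 168 171 180 132  73  81  82  81  81]
 [ 77  82  83  81  76  69 181 170 168 167 167 168 167 168 171 172  88  98
  102 103 104 105 109  75  46  50  52  53  53  54]
 [ 77  83  82  78  70 156 176 170 170 169 169 170 170 170 171 171 173 178
  156 126 106 102  73  43  47  50  50  57  61  75]
 [ 79  86  86  85  85  79  71 189 179 176 176 176 176 176 177 178 179 184
  173 125  93  96 102 106  73  44  48  62  78  83]
 [ 73  72 188 176 173 174 176 179 179 177 176 175 174 175 174 175 176 178
  181 182 180 178 180 189 141  75  83  84  84  84]
 [ 78  86  86  84  85  85  85  87  86  86  85  87  85  84  82  78  78  82
   84  85  86  86  86  86  85  86  86  86  86  86]]
```

The rear edges now sit at constant rows 208, 212.5, 217 and 221.3 across the whole width, so the stack is flush and square. I'll lift it and carry it high over the kerb.

Request:
{"op": "apply_moves", "data": {
  "targets": [
    [0.4,0,0,-0.004,0,0,0],
    [0.4,0,0,-0.01,0,0,0],
    [0.4,0,0,-0.018,0,0,0],
    [0.4,0,0,-0.022,0,0,0],
    [0.4,0,0,-0.022,0,0,0],
    [0.4,0,0,-0.022,0,0,0],
    [0.4,0,0,-0.022,0,0,0],
    [0.4,0,0,-0.022,0,0,0],
    [0.4,0,0,-0.022,0,0,0],
    [0.4,0,0,-0.022,0,0,0],
    [0.4,0,0,-0.016,0,0,0],
    [0.4,0,0,-0.008,0,0,0],
    [0.4,0,0,0,0,0,0],
    [0.4,0,0,0,0,0,0]
  ]
}}

```text
time_s: 22.12
tcp_pos: [0.4895, -0.2008, 0.2442]
eef_rot: [180.0, 0.0, -123.9]
contact_force: [-0.7, 1.0, -4.6]
gripper_width: 0.0496
gripper_force: 45.0
```

Request:
{"op": "apply_moves", "data": {
  "targets": [
    [0.4,-0.0077,0.004,0,0,0,0],
    [0.4,-0.018,0.0094,0,0,0,0],
    [0.4,-0.0255,0.0133,0,0,0,0],
    [0.4,-0.0255,0.0133,0,0,0,0],
    [0.4,-0.0255,0.0133,0,0,0,0],
    [0.4,-0.0255,0.0133,0,0,0,0],
    [0.4,-0.0255,0.0133,0,0,0,0],
    [0.4,-0.0255,0.0133,0,0,0,0],
    [0.4,-0.0255,0.0133,0,0,0,0],
    [0.4,-0.0255,0.0133,0,0,0,0],
    [0.4,-0.0255,0.0133,0,0,0,0],
    [0.4,-0.0255,0.0133,0,0,0,0],
    [0.4,-0.0255,0.0133,0,0,0,0],
    [0.4,-0.0255,0.0133,0,0,0,0],
    [0.4,-0.0255,0.0133,0,0,0,0],
    [0.4,-0.0255,0.0133,0,0,0,0],
    [0.4,-0.018,0.0094,0,0,0,0],
    [0.4,-0.0077,0.004,0,0,0,0],
    [0.4,0,0,0,0,0,0]
  ]
}}

```text
time_s: 23.7
tcp_pos: [0.5405, 0.2585, 0.2429]
eef_rot: [180.0, -0.1, -123.8]
contact_force: [0.3, -0.6, -3.6]
gripper_width: 0.0497
gripper_force: 45.0
```

Request:
{"op": "apply_moves", "data": {
  "targets": [
    [0.4,0,0,0,0,0,0.03],
    [0.4,0,0,0,0,0,0.048],
    [0.4,0,0,0,0,0,0.048],
    [0.4,0,0,0,0,0,0.048],
    [0.4,0,0,0,0,0,0.048],
    [0.4,0,0,0,0,0,0.03],
    [0.4,0,0,0,0,0,0],
    [0.4,0,0,0,0,0,0],
    [0.4,0,0,0,0,0,0]
  ]
}}

```text
time_s: 24.45
tcp_pos: [0.5408, 0.2562, 0.2443]
eef_rot: [-180.0, -0.0, -146.5]
contact_force: [-0.2, 0.3, -3.0]
gripper_width: 0.0497
gripper_force: 45.0
```

```bash
python3 - <<'E' 2>/dev/null
from ed import *
c=capture("wrist"); np.savez("wrist11.npz",**c); s=get_state(); print(s["tcp_pos"],s["eef_rot"],s["gripper_width"],s["contact_force"],s["moment"])
P=cloud(c); m=(P[...,2]>.018)&(P[...,2]<.03)&(abs(P[...,0]-.54)<.07)&(abs(P[...,1]-.256)<.07)
print(m.sum(),cv2.minAreaRect(P[m][:,:2].astype(np.float32)),np.median(P[m][:,2]))
cv2.imwrite("pics/w11.png",c["frame"][...,::-1])
E
```

```text
[0.54082148 0.25632697 0.24440319] [-1.79996673e+02 -2.29889826e-02 -1.46513185e+02] 0.04987281904993186 [ 0.17946222 -0.16174636 -3.01901587] [ 0.00710861 -0.11892365  0.03709737]
3288 ((0.5394840240478516, 0.2593304216861725), (0.08232519030570984, 0.08207518607378006), 33.109107971191406) 0.025076215924913686
```

View pics/w11.png

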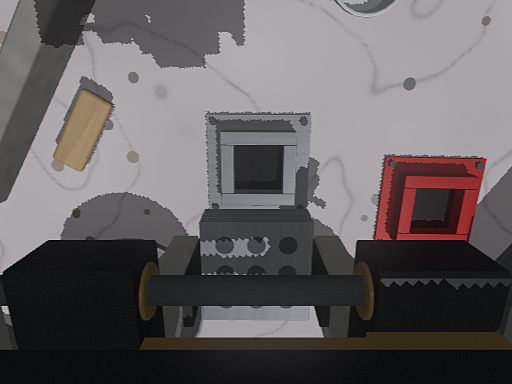

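The wrist view shows the stack held between the fingers at (256,245) with the grey drain just beyond, its opening centred at (259,168) and its edges parallel to the stack. The red look-alike is at the right.

```bash
python3 - <<'E' 2>/dev/null
from ed import *
c=dict(np.load("wrist11.npz")); P=cloud(c); t=np.array([.5408,.2563,.2444]); y=np.radians(-146.5)
X=np.array([np.cos(y),np.sin(y)]); Y=np.array([np.cos(y-np.pi/2),np.sin(y-np.pi/2)])
m=(abs(P[...,2]-t[2]-.004)<.003)&(np.hypot(P[...,0]-t[0],P[...,1]-t[1])<.045)
q=P[m]; L=np.c_[(q[:,:2]-t[:2])@X,(q[:,:2]-t[:2])@Y]; print(len(q),np.median(q[:,2])-t[2],np.percentile(L,[0.5,2,98,99.5],axis=0).round(4).tolist(),cv2.minAreaRect(L.astype(np.float32)))
m=(P[...,2]>.021)&(P[...,2]<.029)&(abs(P[...,0]-.54)<.07)&(abs(P[...,1]-.258)<.07); q=P[m]
L=np.c_[(q[:,:2]-t[:2])@X,(q[:,:2]-t[:2])@Y]; print(cv2.minAreaRect(L.astype(np.float32)))
# inner opening via dark mask by contour, on rim plane
mm=cv2.morphologyEx(m.astype(np.uint8),cv2.MORPH_CLOSE,np.ones((3,3)))
ct,h=cv2.findContours(mm,cv2.RETR_CCOMP,cv2.CHAIN_APPROX_NONE)
for k,x in enumerate(ct):
    if cv2.contourArea(x)>500:
        W=np.array([ray(c,u,v,.024)[:2] for u,v in x[:,0]]); l=np.c_[(W-t[:2])@X,(W-t[:2])@Y]; print(h[0][k][3],cv2.minAreaRect(l.astype(np.float32)))
E
```

```text
8260 0.004345374309771166 [[-0.0244, -0.0369], [-0.0237, -0.0299], [0.025, 0.0317], [0.0252, 0.0385]] ((5.854666233062744e-05, 0.001024484634399414), (0.08176887780427933, 0.050930630415678024), 89.80818176269531)
((-0.0005669780075550079, 0.0032589323818683624), (0.08230377733707428, 0.08209607750177383), 0.4233591854572296)
-1 ((-0.000425584614276886, 0.0032218433916568756), (0.08247708529233932, 0.08201878517866135), 0.3296714127063751)
0 ((-0.000339580699801445, 0.0032447651028633118), (0.05554649606347084, 0.05464553087949753), 89.96163940429688)
```

Request:
{"op": "apply_moves", "data": {
  "targets": [
    [0.4,-0.0009,0.0023,0,0,0,0.0028],
    [0.4,0,0,0.006,0,0,0],
    [0.4,0,0,0.014,0,0,0],
    [0.4,0,0,0.02,0,0,0],
    [0.4,0,0,0.02,0,0,0],
    [0.4,0,0,0.02,0,0,0],
    [0.4,0,0,0.02,0,0,0],
    [0.4,0,0,0.02,0,0,0],
    [0.4,0,0,0.018,0,0,0],
    [0.4,0,0,0.014,0,0,0],
    [0.4,0,0,0.01,0,0,0],
    [0.4,0,0,0.008,0,0,0],
    [0.4,0,0,0.004,0,0,0],
    [0.4,0,0,0.002,0,0,0],
    [0.4,0,0,0,0,0,0],
    [0.4,0,0,0,0,0,0],
    [0.4,0,0,0,0,0,0]
  ]
}}

```text
time_s: 25.92
tcp_pos: [0.5408, 0.2595, 0.0694]
eef_rot: [180.0, 0.1, -146.8]
contact_force: [0.3, -0.2, -3.8]
gripper_width: 0.0496
gripper_force: 45.0
```

```bash
python3 - <<'E' 2>/dev/null
from ed import *
s=get_state(); t=s["tcp_pos"]; yw=s["eef_rot"][2]; print(t,s["eef_rot"],s["gripper_width"]); y=np.radians(yw)
X=np.array([np.cos(y),np.sin(y)]); Y=np.array([np.cos(y-np.pi/2),np.sin(y-np.pi/2)])
for n in("side","scene"):
    c=capture(n); np.savez(n+"12.npz",**c); P=cloud(c)
    D=np.hypot(P[...,0]-t[0],P[...,1]-t[1])<.075
    for lo,hi,r in((.02,.028,.065),(.05,.0685,.036),(.0015,.007,.09)):
        m=(P[...,2]>lo)&(P[...,2]<hi)&(np.hypot(P[...,0]-t[0],P[...,1]-t[1])<r); q=P[m]
        L=np.c_[(q[:,:2]-t[:2])@X,(q[:,:2]-t[:2])@Y]
        if len(L)>5: print(n,lo,len(L),np.percentile(L,[0,100],axis=0).round(4).tolist(),np.median(q[:,2]))
a=[np.load(n+"12.npz")["frame"] for n in("side","scene")]
e=[cv2.resize(a[0][120:190,205:305],(400,280),interpolation=cv2.INTER_CUBIC),cv2.resize(a[1][170:240,280:380],(400,280),interpolation=cv2.INTER_CUBIC)]
cv2.imwrite("pics/s12.png",np.hstack(e)[...,::-1])
E
```

```text
[0.54084036 0.25950436 0.06939848] [ 1.79991645e+02  8.29132183e-02 -1.46820687e+02] 0.04958283412936853
side 0.02 163 [[-0.0408, -0.0447], [0.0443, 0.0396]] 0.022621637210569867
side 0.05 61 [[0.0057, -0.0346], [0.0269, 0.0318]] 0.06068670784775532
side 0.0015 269 [[-0.0856, -0.0817], [0.0887, 0.0801]] 0.003592468057693088
scene 0.02 245 [[-0.0406, -0.044], [0.0432, 0.0397]] 0.02441476018724409
scene 0.05 77 [[-0.0272, -0.0348], [-0.0033, 0.0344]] 0.06260117205943849
scene 0.0015 734 [[-0.0887, -0.0893], [0.0873, 0.0885]] 0.0038344185555619914
```

```bash
ls pics
```

```text
s12.png
sc.png
scene0.png
side0.png
w1.png
w11.png
w1c.png
w2.png
w3.png
w4.png
w5.png
w6.png
wrist0.png
```

Request:
{"op": "apply_moves", "data": {
  "targets": [
    [0.4,0,0,0,0,0,0],
    [0.4,0,0,0,0,0,0],
    [0.4,0,0,0,0,0,0]
  ]
}}

```text
time_s: 26.27
tcp_pos: [0.5404, 0.2592, 0.0687]
eef_rot: [180.0, 0.0, -146.8]
contact_force: [0.2, 1.0, -2.7]
gripper_width: 0.0492
gripper_force: 45.0
```

```bash
python3 - <<'E' 2>/dev/null
from ed import *
c=capture("wrist"); np.savez("wrist12.npz",**c)
s=get_state(); t=s["tcp_pos"]; yw=s["eef_rot"][2]; print(t,s["eef_rot"]); y=np.radians(yw)
X=np.array([np.cos(y),np.sin(y)]); Y=np.array([np.cos(y-np.pi/2),np.sin(y-np.pi/2)])
P=cloud(c); L=np.dstack([(P[...,:2]-t[:2])@X,(P[...,:2]-t[:2])@Y])
for nm,lo,hi in(("rim",.021,.029),("flange",.0025,.008),("plate",t[2]+.001,t[2]+.007)):
    m=(P[...,2]>lo)&(P[...,2]<hi)&(abs(L)<.07).all(-1); mm=m.astype(np.uint8)
    if nm!="plate": mm=cv2.morphologyEx(mm,cv2.MORPH_OPEN,np.ones((2,2)))>0
    q=L[mm>0]; print(nm,len(q),np.percentile(q,[0,.5,99.5,100],axis=0).round(4).tolist())
    if nm=="rim":
        # y limits and rear x limit row by row
        for x0 in np.arange(.026,.042,.003):
            r=q[abs(q[:,0]-x0)<.0015]; 
            if len(r): print("  x",x0.round(3),r[:,1].min().round(4),r[:,1].max().round(4),len(r))
        for y0 in (-.036,-.024,-.012,0,.012,.024,.036):
            r=q[abs(q[:,1]-y0)<.003]
            if len(r): print("  y",y0,r[:,0].max().round(4),r[:,0].min().round(4))
E
```

```text
[0.54041363 0.25919335 0.06867114] [ 1.79998350e+02  7.80744871e-03 -1.46826702e+02]
rim 5533 [[nan, nan], [nan, nan], [nan, nan], [nan, nan]]
  x 0.026 -0.0397 0.0464 297
  x 0.029 -0.0395 0.0463 615
  x 0.032 -0.0393 0.046 731
  x 0.035 -0.0396 0.0467 779
  x 0.038 -0.0395 0.0461 779
  x 0.041 -0.0393 0.0415 603
  y -0.036 0.0417 -0.0027
  y -0.024 0.0418 0.0115
  y -0.012 0.0417 0.0228
  y 0 0.0417 0.023
  y 0.012 0.0416 0.0227
  y 0.024 0.0419 0.0226
  y 0.036 0.0417 -0.0025
flange 10392 [[nan, nan], [nan, nan], [nan, nan], [nan, nan]]
plate 8277 [[-0.0256, -0.0399], [-0.0246, -0.0366], [0.0251, 0.0387], [0.0254, 0.0424]]
```

Request:
{"op": "apply_moves", "data": {
  "targets": [
    [0.4,0.0004,0,0.003,0,0,0],
    [0.4,0,0,0.004,0,0,0],
    [0.4,0,0,0.004,0,0,0],
    [0.4,0,0,0.003,0,0,0],
    [0.4,0,0,0.003,0,0,0],
    [0.4,0,0,0.002,0,0,0],
    [0.4,0,0,0.001,0,0,0],
    [0.4,0,0,0,0,0,0],
    [0.4,0,0,0,0,0,0],
    [0.4,0,0,0,0,0,0],
    [0.4,0,0,0,0,0,0],
    [0.4,0,0,0,0,0,0],
    [0.4,0,0,0,0,0,0]
  ]
}}

```text
time_s: 27.4
tcp_pos: [0.5401, 0.259, 0.0487]
eef_rot: [180.0, 0.0, -146.8]
contact_force: [-0.0, 1.1, -3.1]
gripper_width: 0.0495
gripper_force: 45.0
```

```bash
python3 - <<'E' 2>/dev/null
from ed import *
c=capture("wrist"); np.savez("wrist13.npz",**c)
s=get_state(); t=s["tcp_pos"]; yw=s["eef_rot"][2]; print(t,s["eef_rot"],abs(s["qd"]).max(),s["contact_force"],s["gripper_force"]); y=np.radians(yw)
X=np.array([np.cos(y),np.sin(y)]); Y=np.array([np.cos(y-np.pi/2),np.sin(y-np.pi/2)])
P=cloud(c); L=np.dstack([(P[...,:2]-t[:2])@X,(P[...,:2]-t[:2])@Y])
m=(P[...,2]>.021)&(P[...,2]<.028)&(abs(L)<.06).all(-1); q=L[m]; z=P[m][:,2]
for x0 in (.032,.036,.040):
    r=q[abs(q[:,0]-x0)<.0015]; print(x0,np.percentile(r[:,1],[0.5,99.5]).round(4),len(r))
for y0 in(-.03,-.015,0,.015,.03):
    r=q[abs(q[:,1]-y0)<.003]; print(y0,r[:,0].max().round(4))
print(np.median(z))
# flushness: edge rows of the stack's rear side
g=cv2.GaussianBlur(c["frame"].mean(2),(5,1),0)
for u in range(214,304,14):
    d=np.diff(g[195:240,u]); print(u,[(i+195,int(d[i])) for i in range(1,44) if abs(d[i])>6 and abs(d[i])>=abs(d[i-1]) and abs(d[i])>abs(d[i+1])] if True else 0) if u<312 else 0
E
```

```text
[0.54008348 0.25899813 0.04868152] [ 1.79998179e+02  1.06460038e-02 -1.46824363e+02] 0.136269472562081 [-0.53109248 -0.12777168 -2.48826788] 44.996022284030914
0.032 [-0.0395  0.0411] 929
0.036 [-0.0398  0.0409] 942
0.04 [-0.0397  0.041 ] 1128
-0.03 0.0416
-0.015 0.0417
0 0.0417
0.015 0.0417
0.03 0.0416
0.025072871948836783
214 [(196, -57), (208, 47), (213, -6), (216, 18), (221, 22), (237, 55)]
228 [(196, -54), (208, 48), (217, -17), (221, 23), (236, -19)]
242 [(196, -57), (208, 48), (217, -15), (221, 20)]
```

The stack is centred within about 0.5 mm, with its edges parallel and its underside at 34 mm. It is still flush and the arm is still, so I'm handing in.

```bash
python3 -c "
from plant import *
print(close_job())"
```

```text
the job is handed in; nothing more can be done
None
```

The flush stack is held still and level about 10 mm above the drain rim, centred within about 0.5 mm with its edges parallel, and the job is handed in at about 27 s; I viewed 12 pictures, two over your limit of 10.

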